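# Seat the colour-measuring wand against its reference tile

### The arm

A 7-joint arm with a two-finger parallel gripper is mounted at the origin on the work surface. World frame = base frame: x ahead of the robot, y to its left, z up, the work surface at z = 0. Lengths are in m, angles in rad, forces in N, time in s.
With the tool pointing down it reaches from about 0.4 to 0.875 m from the base axis. Payload 19.3 kg.
Tool frame: the origin (TCP) lies at the very end of the fingers, on their centre line; the grasp point (between the pads) lies 19 mm behind it; x points along the fingers, y is the direction in which the jaws open and shut, and the axes are right-handed (so a half turn about x gives the same grasp; the last joint's range is limited). The gripper opens to 85 mm and grips with 20 to 120 N. Pads are 22 mm wide; open, the fingers measure 114 mm over their backs; the gripper's body (76 mm by 85 mm) begins 54 mm behind the grasp point. The pads swing forward as they close: fully open they stand 13 mm farther back than shut.
Start: joints at [1.085, 0.521, -0.036, 1.599, 0.021, 1.021, -0.113], TCP at [0.252, -0.572, 0.231] pointing down, gripper open.
Joint ranges: [-2.91, 2.91], [-0.3, 2.13], [-1.5, 1.42], [0.17, 2.43], [-1.26, 4.41], [0.16, 1.93], [-2.52, 2.52]. Speed limits (rad/s): [1.89, 1.89, 2.39, 2.39, 3.01, 3.01, 3.01].

### API

Orientations are given as [roll, pitch, yaw] about the fixed x, y, z axes, in that order (R = Rz(yaw) Ry(pitch) Rx(roll)).
In Python, from workcell import bot, grab_frame, job_done gives the robot as it stands.
- The arm moves only by the shell command python3 -m pendant 'ROWS' [OPENING] [FORCE]. ROWS is JSON, a list of rows, each a list of 4 numbers: the shift along the tool's x, y, z in mm, then the turn about the tool's x in degrees. A call has 1 to 12 rows; each row shifts and turns the commanded pose from where the row before left it, along the tool's axes as they then stand; what a row does not reach is not made up. A row lasts 1/8 s, in which the tool goes at most 62.5 mm and 10.7 degrees, less where a joint would pass 70% of its speed; a pose out of reach is approached as far as the arm can. A call is refused whole if a number of a shift passes 62.5 or a number of a turn 10.7, either way. A call with a gripper value outside its range is refused whole. OPENING is the opening, from -1 (shut) to 1 (fully open), set as the call begins (- or left out, the last holds). The fingers move at their own pace and stop on an object; FORCE is the grip in N (left out, the last holds). Time passes only in rows, so rows that do not move let the fingers close. It gives the time, the measured TCP pose, the force and the opening at its end, in the units of the state.
- bot.observe(): the state, without advancing time (a new reading comes with each control period).
- grab_frame(name): name is "side" or "top" or "wrist"; returns a dict with "img" (480x640x3 uint8, red, green, blue), "fovy" (degrees; the focal length in pixels is half the picture's height over the tangent of half this angle, whatever the lens; pixels are square), "cx", "cy" (the principal point, pixels), "k1" (the pictures are not rectified: a ray, as slopes to the right and down, at radius r is drawn at 1 + k1 r^2 times it, then the intrinsics apply), "R" (3x3) and "t" (3): a world point X has camera coordinates R X + t. Camera axes: x right, y down, z forward; pixel columns grow to the right and rows downward; lengths in m; the calibration is good to about 2 mm. A picture is of the moment at which its call begins. There is no depth.
- job_done(): hands the job in, once; it reports no verdict.
The state is a dict: "clock": time; "qpos": joint angles; "qd": joint speeds; "joint_efforts": joint torques, N m; "position": TCP position; "tool_rot": TCP orientation; "force": force on the tool from outside, world axes, zero at the start; "moment": the same for the moment, N m; "grip_width": finger opening in m.
Only numpy, scipy, OpenCV 4.12 (cv2) and the standard library are available. Lean on these libraries where they do the work, as an engineer would, in place of code of your own. Each camera call takes 0.05 s, during which the arm holds its last target.

### The job

Take the colour-measuring wand from its rest and lay it, without dropping it, in the open part of the V-groove of the calibration cradle, nose towards the white reference tile. Then slide it along the groove under the clear hood until its nose stands hard against the tile, press it home gently with a push of about 8 N for half a second (the tile is brittle: never over 14 N), and leave it lying in the groove, touching the tile. Leave the spray bottle, the tape roll and the weight where they are.

Things in the scene. Friction and masses are not known exactly. Their poses are not given: they have to be found in the camera images.
- cradle: Calibration cradle, fixed to the table: base plate 280 x 80 x 10 mm with an aluminium V-groove rail along x, x = -135 to +95 mm, at y = 0. Origin: centre of the underside, on the table; +x points along the groove towards the tile, z up. The wand lying in the groove has its axis 55.8 mm above the table at y = 0 and slides with 0.4 to 1 N of friction (more if it is borne down on or gripped askew, and this eats up the push).
- groove (a point): Point on the seated wand's axis at x = -45 mm in the cradle's frame, 55.8 mm up, same axes; a wand centred here lies wholly outside the hood, whatever its nose. The V is 90 degrees, apex 36 mm and edges 46 mm above the table. The rail is 26 mm wide over all, narrower than the wand, so fingers can straddle it down to 15 mm above the table.
- hood_mouth (a point): Centre of the open mouth of the clear plastic hood, on the seated wand's axis (x = +60 mm, 55.8 mm up in the cradle's frame, same axes). The hood covers the groove from here to beyond the tile, 45 mm long; 54 mm wide outside, 48 mm inside, roof 76 mm (underside) to 79 mm (top) above the table, so the wand can only get in by sliding.
- tile_face (a point): Centre of the face of the white ceramic tile (40 x 40 x 8 mm), the end stop under the hood: at x = +95 mm, y = 0, 55.8 mm up in the cradle's frame, same axes; it looks along -x. It gives 3 mm on a soft spring (under a quarter newton, less than the groove's friction, so a pushed wand stays), then it is a rigid stop. Home needs 3 N or more; over 14 N cracks it. Come slowly and stop by force.
- wand_centre (a point): Point on the measuring wand's axis, at mid-grip: an aluminium cylinder 28 mm in diameter from 75 mm behind this point to 55 mm ahead, 0.18 kg. Ahead of it a thinner black nose, 18 mm in diameter, sticks out by 7 to 41 mm: a tight stand-off sleeve, set differently each time and not measured. x points to the nose; y, z turn as it rolls. At the start it lies level on its rest, axis 49.8 mm up.
- wand_tail (a point): Centre of the flat full-width tail end of the wand, 75 mm behind its centre along its x: the place to push. How far the nose reaches is not known, so only the push tells when it has arrived.
- rest: Wand rest, fixed to the table: grey plate 150 x 60 x 8 mm with two low V-notched posts, 10 mm thick along x and 26 mm wide, at x = -50 and +50 mm, 41 mm tall; the wand lies across them along x, its nose to +x. Origin: centre of the underside. Between the posts fingers can go down to 13 mm above the table.
- spray: White plastic spray bottle, 44 mm in diameter, 100 mm tall, origin at the centre of its foot. To be left alone.
- tape: Flat roll of paper tape, 68 mm in diameter, 19 mm tall, origin at the centre of its underside. To be left alone.
- weight: Turned steel paper weight with a knob, 52 mm in diameter, 40 mm tall, origin at the centre of its underside. To be left alone.

How it is judged:
On the way, in this order (a step that is already met when the one before it is completed fails the run):
1. the wand lies in the V-groove in front of the hood, nose towards the tile (y of wand_centre in the frame of cradle between -0.003 and 0.003 m and z of wand_centre in the frame of cradle between 0.0528 and 0.0588 m and angle between the x axis of wand_centre and the x axis of cradle, either way round below 0.04 rad and distance between wand_tail and tile_face above 0.11 m and x of wand_centre in the frame of cradle below -0.004 m), for 0.2 s.
2. lying in the groove, the wand is pressed against the tile with more than 3 N for 0.3 s (y of wand_centre in the frame of cradle between -0.003 and 0.003 m and z of wand_centre in the frame of cradle between 0.0528 and 0.0588 m and angle between the x axis of wand_centre and the x axis of cradle, either way round below 0.04 rad and distance between wand_tail and tile_face above 0.11 m and contact force between wand and tile above 3 N), for 0.3 s.
At the end, for the whole second after the job is handed in: The wand lies still in the V-groove (centre within 3 mm of the seated line sideways and in height, within 0.04 rad of the groove), nose first under the hood, its nose still touching the tile (the tile's spring pushing on it), released (y of wand_centre in the frame of cradle between -0.003 and 0.003 m and z of wand_centre in the frame of cradle between 0.0528 and 0.0588 m and angle between the x axis of wand_centre and the x axis of cradle, either way round below 0.04 rad and distance between wand_tail and tile_face above 0.11 m and contact force between wand and tile above 0.03 N and x of wand_centre in the frame of cradle above -0.003 m and linear speed of wand below 0.01 m/s).
It fails at once if the tile is loaded with more than 14 N (contact force between tile and anything else above 14 N).
It fails at once if the wand is dropped or thrown (moves faster than 0.5 m/s while out of the fingers) (linear speed of wand above 0.5 m/s and contact force between the fingers and wand below 0.05 N).
It fails at once if the spray is shifted by more than 15 mm (distance of spray from where it was at the start of the episode above 0.015 m).
It fails at once if the tape is shifted by more than 15 mm (distance of tape from where it was at the start of the episode above 0.015 m).
It fails at once if the weight is shifted by more than 15 mm (distance of weight from where it was at the start of the episode above 0.015 m).
It also fails if it takes over 72 s, if anything falls off the work surface, if the arm or the gripper's body presses on something with over 40 N, if the wrist force passes 120 N, or if a joint passes its speed limit or range.

## Working session

There is one attempt and no reset: what is moved stays moved. The work goes in short steps, Python scripts to look and compute and a shell command to move; the robot and the scene stay as the last step left them, time stands still between calls to the robot, and variables do not carry over. Pictures are saved under pics/ and viewed, and the job is handed in when it is done.

```bash
ls; mkdir -p pics; python3 - <<'E'
from workcell import bot, grab_frame
import cv2
s=bot.observe()
for k,v in s.items(): print(k,v)
for n in ["side","top","wrist"]:
    f=grab_frame(n); cv2.imwrite(f"pics/{n}0.png",f["img"][:,:,::-1])
    print(n,f["fovy"],f["cx"],f["cy"],f["k1"],f["R"],f["t"])
E
```

```text
pics
clock 0.0
qpos [ 1.08481725  0.52203269 -0.0363386   1.59999016  0.02119227  1.02107831
 -0.11275777]
qd [-0.00033978  0.00108962 -0.00084197  0.00222143 -0.00046119 -0.00029966
 -0.00187955]
joint_efforts [-4.71166531e-04 -9.27134156e+01  1.97985157e+00 -3.69934201e+01
  1.78230432e-02  8.27598909e-03  4.02804574e-06]
position [ 0.2522827  -0.57146381  0.23072035]
tool_rot [-1.51123119  1.56967245  2.04617814]
force [-0.15913365  0.57679077 -0.41073587]
moment [-0.00294159  0.01526116 -0.01019673]
grip_width 0.08581664428574635
side 42.05023880647494 339.3830959198233 239.3383063945362 -0.1594882412138668 [[-0.86857451 -0.49549743  0.00778601]
 [-0.36784575  0.63412223 -0.68013123]
 [ 0.33206599 -0.5936087  -0.73304903]] [0.51769141 0.25536899 1.17938179]
top 50.2618153422785 323.402484417638 243.10452669450572 0.018501426318589056 [[-0.02308424 -0.99956946 -0.01811129]
 [-0.9900849   0.02536854 -0.13816051]
 [ 0.13856048  0.01474238 -0.99024424]] [1.54378845e-04 5.90586261e-01 1.24732376e+00]
wrist 71.6245087076147 323.3792400818845 238.76163199393883 -0.04692600097389569 [[ 0.40343178 -0.91500471 -0.0030304 ]
 [-0.88328415 -0.39030624  0.25975017]
 [-0.23885541 -0.10211477 -0.9656711 ]] [-0.6236407  -0.03337547  0.3789765 ]
```

View pics/top0.png

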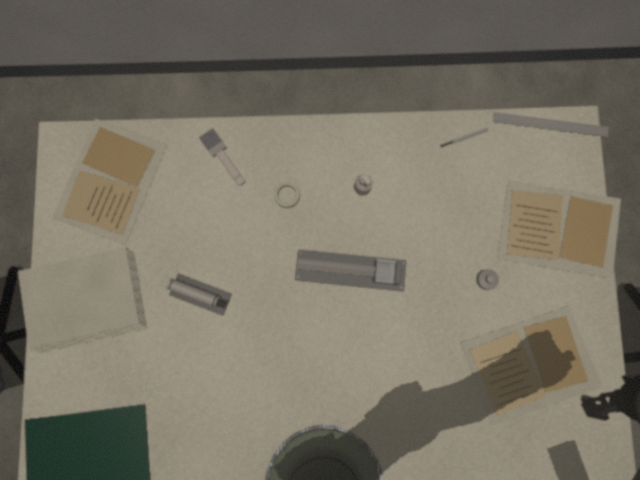

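View pics/side0.png

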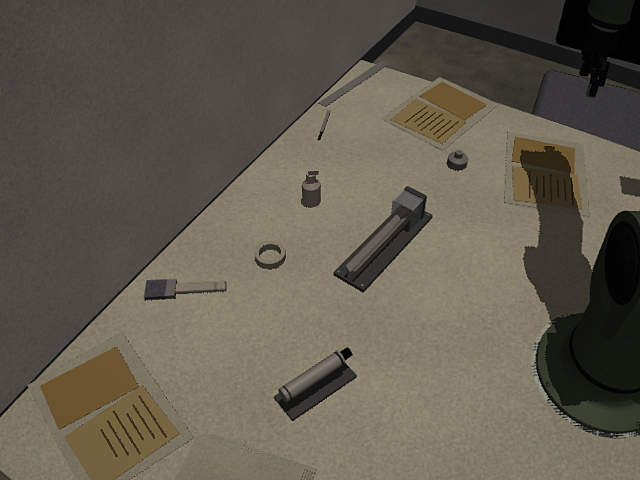

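View pics/wrist0.png

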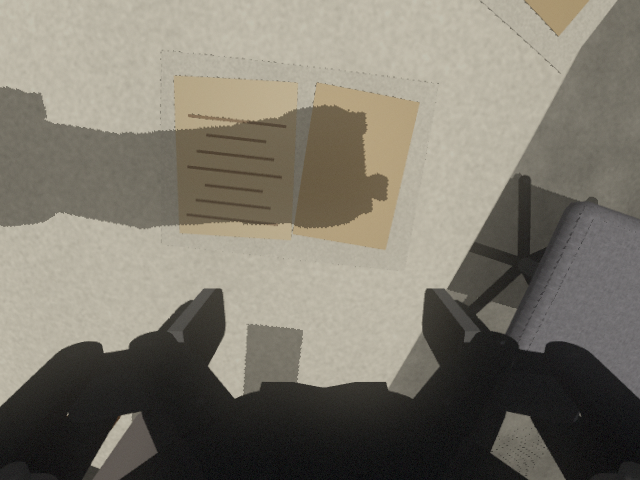

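The top view shows the rest and wand at about (198,294) with the nose at lower right (222,301). The cradle is at (350,270) with its hood at the right (387,271). The bottle, tape and weight are at (363,184), (288,196) and (487,279). Next I'll zoom in and set up helpers.

```bash
cat > h.py <<'E'
import numpy as np, cv2
from workcell import bot, grab_frame
from scipy.spatial.transform import Rotation as Ro
def K(f):
    fl=240/np.tan(np.radians(f["fovy"])/2); return fl
def ray(f,uv):
    uv=np.atleast_2d(uv).astype(float); fl=K(f)
    d=(uv-[f["cx"],f["cy"]])/fl; u=d.copy()
    for _ in range(30):
        u=d/(1+f["k1"]*(u**2).sum(1,keepdims=True))
    D=np.c_[u,np.ones(len(u))]@np.array(f["R"]); C=-np.array(f["R"]).T@np.array(f["t"])
    return C,D
def plane(f,uv,z):
    C,D=ray(f,uv); return C+D*((z-C[2])/D[:,2])[:,None]
def proj(f,X):
    X=np.atleast_2d(X); c=X@np.array(f["R"]).T+f["t"]; u=c[:,:2]/c[:,2:]
    return u*(1+f["k1"]*(u**2).sum(1,keepdims=True))*K(f)+[f["cx"],f["cy"]]
def tri(fs,uvs):
    A=np.zeros((3,3));b=np.zeros(3)
    for f,uv in zip(fs,uvs):
        C,D=ray(f,uv); d=D[0]/np.linalg.norm(D[0]); P=np.eye(3)-np.outer(d,d); A+=P;b+=P@C
    return np.linalg.solve(A,b)
E
python3 - <<'E'
from h import *
t=cv2.imread("pics/top0.png"); s=cv2.imread("pics/side0.png")
a=cv2.resize(t[230:330,150:250],None,fx=4,fy=4,interpolation=cv2.INTER_CUBIC)
b=cv2.resize(t[220:320,300-15:300+115],None,fx=4,fy=4,interpolation=cv2.INTER_CUBIC)[:, :]
cv2.imwrite("pics/a.png",np.clip(np.hstack([a,b[:,:400]]).astype(float)*1.5,0,255))
cv2.imwrite("pics/b.png",np.clip(b.astype(float)*1.5,0,255))
c=cv2.resize(s[330:430,260:370],None,fx=4,fy=4,interpolation=cv2.INTER_CUBIC)
d=cv2.resize(s[175:300,325:445],None,fx=4,fy=4,interpolation=cv2.INTER_CUBIC)
o=np.zeros((500,920,3));o[:400,:440]=c;o[:,440:]=d
cv2.imwrite("pics/c.png",np.clip(cv2.resize(o,(800,435))*1.5,0,255))
E
```

```text
[ WARN:0@0.420] global loadsave.cpp:1063 imwrite_ Unsupported depth image for selected encoder is fallbacked to CV_8U.
```

View pics/a.png

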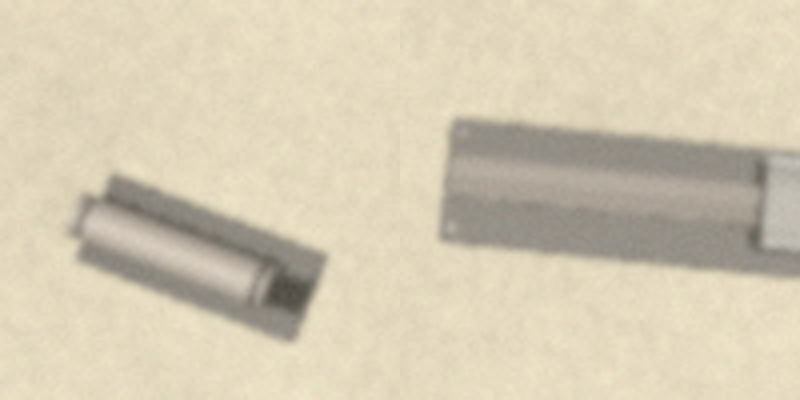

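View pics/b.png

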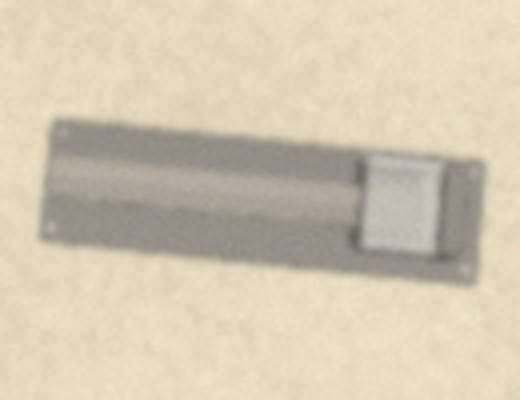

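View pics/c.png

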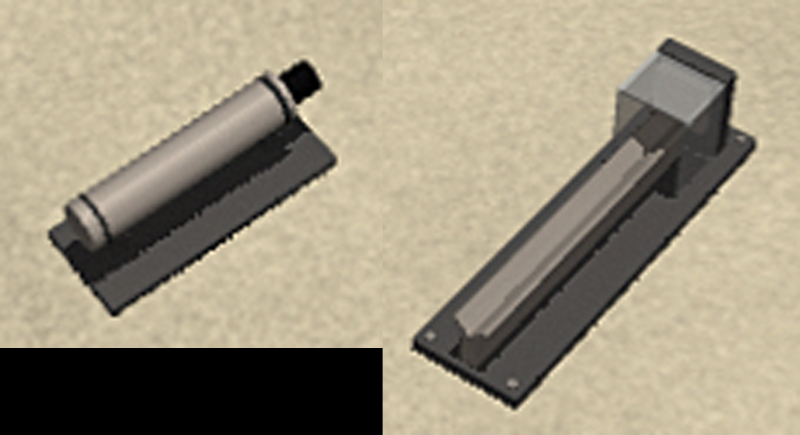

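The side view shows the tail at lower left and the black nose at upper right. Next: plate corners from masks, plus wand ends from both views.

```bash
python3 - <<'E'
from h import *
f=grab_frame("top"); s=grab_frame("side")
t=f["img"].astype(int)
rb=t[:,:,0]-t[:,:,2]; g=t.sum(2)/3
for nm,(u0,u1,v0,v1),z,sz in [("cradle",(285,420,235,305),.010,(.28,.08)),("rest",(160,240,265,325),.008,(.15,.06))]:
    sub=f["img"][v0:v1,u0:u1].astype(np.uint8)
    lab=cv2.cvtColor(sub,cv2.COLOR_RGB2LAB); 
    chan=cv2.GaussianBlur(lab[:,:,0],(3,3),0)
    th,m=cv2.threshold(chan,0,255,cv2.THRESH_BINARY_INV+cv2.THRESH_OTSU)
    cs,_=cv2.findContours(m,cv2.RETR_EXTERNAL,cv2.CHAIN_APPROX_NONE)
    c=max(cs,key=cv2.contourArea); 
    if nm=="rest": pass
    h=cv2.convexHull(c)[:,0]+[u0,v0]
    P=plane(f,h,z)[:,:2]
    r=cv2.minAreaRect((P*1000).astype(np.float32)); print(nm,th,r)
    print(cv2.boxPoints(r).round(1).tolist())
# hand-read
def hand(f,pts,z):
    return (plane(f,pts,z)[:,:2]*1000).round(1)
cr=np.array([(50,118),(485,160),(475,285),(40,242)])/4+[285,220]-.375
re=np.array([(112,174),(328,255),(295,342),(78,262)])/4+[150,230]-.375
for q,z in((cr,.01),(re,.008)):
    P=hand(f,q,z); print(P.tolist(),P.mean(0)); r=cv2.minAreaRect(P.astype(np.float32)); print(r)
# side hand corners: c.png scale 4*0.8696
k=4*800/920
cs=np.array([(414,345),(516,408),(756,143)]); cs=(cs-[440/920*800,0])/k+[325,175]
print("cr side",hand(s,cs,.01).tolist())
rs=np.array([(50,234),(113,314),(337,160)])/k+[260,330]
print("re side",hand(s,rs,.008).tolist())
# wand: tail edge and cylinder front, axis
wt=np.array([(72,217),(265,286)])/4+[150,230]; ws=np.array([(86,228),(276,92)])/k+[260,330]
print([ (tri((f,s),(a,b))*1000).round(1) for a,b in zip(wt,ws)])
E
```

```text
cradle 131.0 ((524.0150146484375, -80.49403381347656), (280.94024658203125, 83.03731536865234), 82.61817932128906)
[[464.79998779296875, -214.5], [547.0999755859375, -225.10000610351562], [583.2000122070312, 53.5], [500.8999938964844, 64.0999984741211]]
rest 126.0 ((474.1249084472656, 309.531982421875), (163.2814483642578, 60.127681732177734), 67.96955108642578)
[[415.6000061035156, 245.10000610351562], [471.3999938964844, 222.60000610351562], [532.5999755859375, 373.8999938964844], [476.8999938964844, 396.5]]
[[580.8, 54.3], [546.7, -223.8], [467.2, -213.8], [501.1, 62.0]] [523.95  -80.325]
((523.9848022460938, -79.87406921386719), (280.1828308105469, 80.12606811523438), 83.0094223022461)
[[526.7, 362.9], [471.4, 223.7], [416.9, 244.5], [470.9, 383.7]] [471.475 303.7  ]
((471.800048828125, 303.70001220703125), (150.09646606445312, 59.545448303222656), 68.79718017578125)
cr side [[575.6, 58.9], [498.4, 70.7], [465.1, -207.6]]
re side [[524.2, 366.3], [470.8, 388.7], [415.1, 251.0]]
[array([495.2, 372.8,  51.9]), array([451.1, 253.4,  51. ])]
```

```bash
cat >> h.py <<'E'
def toolR(s=None):
    s=s or bot.observe(); return Ro.from_euler('xyz',s["tool_rot"]).as_matrix()
def goto(p,zyaw=None):
    """report shift in tool axes (mm) to reach p, and turn about tool x so that tool z heads zyaw deg (mod 180)"""
    s=bot.observe(); R=toolR(s); d=R.T@(np.array(p)-s["position"])*1000
    print("pos",(s["position"]*1000).round(1),"x",R[:,0].round(4),"zhead",np.degrees(np.arctan2(R[1,2],R[0,2])).round(2),"yhead",np.degrees(np.arctan2(R[1,1],R[0,1])).round(2))
    print("shift tool mm (before turn)",d.round(1))
    if zyaw is not None:
        h=np.degrees(np.arctan2(R[1,2],R[0,2])); 
        # R@Rx(a): z' heading with x down: positive turn about down => heading decreases
        e=(zyaw-h+90)%180-90; print("turn deg", round(-e,2), "alt", round(-e+(180 if -e<0 else -180),2))
    print("q",s["qpos"].round(2),"F",s["force"].round(2),"t",s["clock"],"w",s["grip_width"])
E
python3 - <<'E'
from h import *
goto([.4716,.304,.231],-110.5)
goto([.5,-.3,.231],-110.5)
f=grab_frame("top"); print(plane(f,[(363,184),(288,196),(487,279)],.02))
E
```

```text
pos [ 252.4 -571.6  231. ] x [-2.e-04  5.e-04 -1.e+00] zhead -156.18 yhead -66.18
shift tool mm (before turn) [ 4.000e-01 -7.125e+02 -5.542e+02]
turn deg -45.68 alt 134.32
q [ 1.08  0.52 -0.04  1.6   0.02  1.02 -0.11] F [ 0.06 -0.14 -0.04] t 0.25 w 0.08539551480491958
pos [ 252.4 -571.6  231. ] x [-2.e-04  5.e-04 -1.e+00] zhead -156.18 yhead -66.18
shift tool mm (before turn) [ 1.000e-01 -1.485e+02 -3.362e+02]
turn deg -45.68 alt 134.32
q [ 1.08  0.52 -0.04  1.6   0.02  1.02 -0.11] F [ 0.06 -0.14 -0.04] t 0.25 w 0.08539551480491958
[[ 0.74564657 -0.12029883  0.02      ]
 [ 0.71911991  0.07511238  0.02      ]
 [ 0.49167557 -0.42322747  0.02      ]]
```

```bash
python3 -m pendant '[[0,-16,-37,0],[0,-16,-37,0],[0,-17,-37,0],[0,-17,-37,0],[0,-17,-38,0],[0,-17,-38,0],[0,-17,-38,0],[0,-17,-38,0],[0,-17,-38,0],[0,0,0,-10],[0,0,0,-10],[0,0,0,-10]]' 1
python3 -m pendant '[[0,0,0,-8],[0,0,0,-7.7],[0,0,0,0],[0,0,0,0]]'
python3 - <<'E'
from h import *
goto([.48,.304,.231],-110.5)
E
```

```text
clock: 1.8
position: [0.5007, -0.297, 0.2312]
tool_rot: [-0.916, 1.571, -3.113]
force: [0.7, -0.3, -0.3]
grip_width: 0.0852
clock: 2.3
position: [0.5006, -0.2972, 0.2313]
tool_rot: [-2.129, 1.571, 2.223]
force: [-0.4, 0.3, 0.0]
grip_width: 0.0849
pos [ 500.6 -297.2  231.3] x [-0.  0. -1.] zhead -110.67 yhead -20.67
shift tool mm (before turn) [ 3.000e-01 -2.315e+02 -5.552e+02]
turn deg -0.17 alt 179.83
q [ 0.65  0.47 -0.3   1.71  0.16  0.99 -0.07] F [-0.35  0.29  0.04] t 2.3 w 0.0849483660225861
```

```bash
python3 -m pendant '[[0,-15,-37,0],[0,-15,-37,0],[0,-15,-37,0],[0,-16,-37,0],[0,-16,-37,0],[0,0,0,0],[0,0,0,0]]'
python3 - <<'E'
from h import *
f=grab_frame("wrist"); cv2.imwrite("pics/w1.png",f["img"][:,:,::-1]); np.save("pics/w1.npy",f,allow_pickle=True)
goto([.48,.304,.231],-110.5)
print(-np.array(f["R"]).T@np.array(f["t"]))
E
python3 -m pendant '[[0,-16,-37,0],[0,-15,-37,0],[0,-15,-37,0],[0,-15,-37,0],[0,-15,-37,0],[0,-15,-37,0],[0,-16,-37,0],[0,-16,-37,0],[0,-16,-37,0],[0,-15,-37,0],[0,0,0,0],[0,0,0,0]]'
python3 - <<'E'
from h import *
f=grab_frame("wrist"); cv2.imwrite("pics/w2.png",f["img"][:,:,::-1]); np.save("pics/w2.npy",f,allow_pickle=True)
goto([.47,.304,.231],-110.5)
E
```

```text
clock: 3.18
position: [0.4933, -0.0973, 0.2314]
tool_rot: [0.834, 1.57, -1.095]
force: [0.5, 0.1, 0.7]
grip_width: 0.0855
pos [493.3 -97.7 231.3] x [-0.e+00 -3.e-04 -1.e+00] zhead -110.59 yhead -20.59
shift tool mm (before turn) [ 2.000e-01 -1.537e+02 -3.713e+02]
turn deg -0.09 alt 179.91
q [ 0.37  0.35 -0.37  1.9   0.16  0.92 -0.43] F [-0.08 -0.5  -0.27] t 3.225 w 0.08533190094721699
[ 0.51661267 -0.03568749  0.37331068]
clock: 4.72
position: [0.479, 0.3025, 0.231]
tool_rot: [-0.017, 1.57, -1.947]
force: [-0.0, -0.2, 0.5]
grip_width: 0.0851
pos [479.  302.3 231.1] x [-1.e-04 -7.e-04 -1.e+00] zhead -110.6 yhead -20.6
shift tool mm (before turn) [ 0.1 -9.1  1.6]
turn deg -0.1 alt 179.9
q [-0.32  0.46 -0.48  1.74  0.25  1.   -1.25] F [-0.48 -0.13  0.16] t 4.775 w 0.08537469873315935
```

View pics/w1.png

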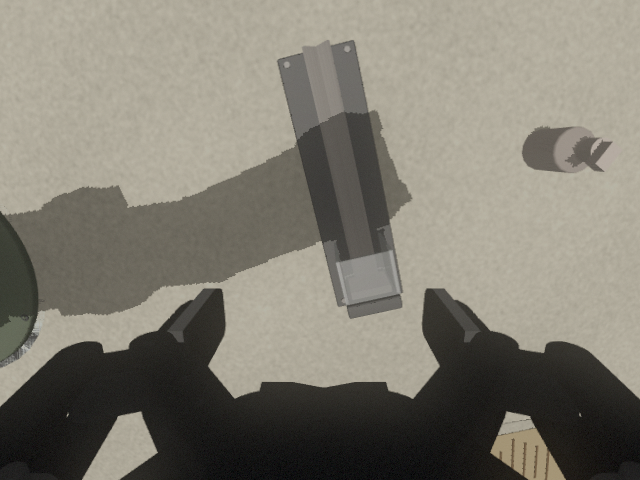

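View pics/w2.png

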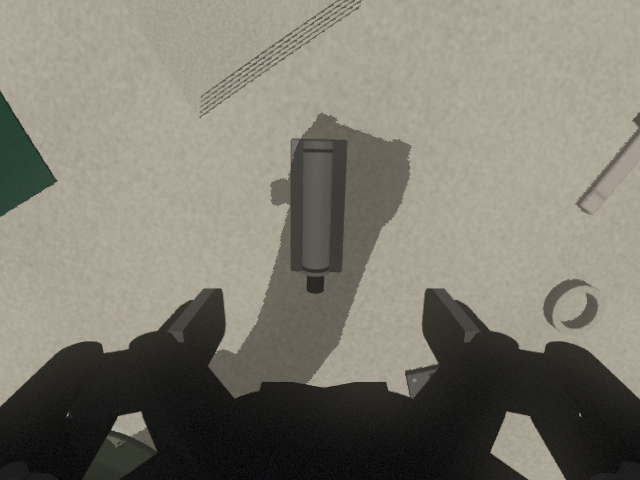

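```bash
python3 - <<'E'
from h import *
a=cv2.imread("pics/w1.png")[30:330,260:420]; b=cv2.imread("pics/w2.png")[130:300,280:360]
o=np.zeros((600,800,3),np.uint8)
A=cv2.resize(a,None,fx=2,fy=2,interpolation=cv2.INTER_CUBIC); o[:,:320]=A
B=cv2.resize(b,None,fx=3.5,fy=3.5,interpolation=cv2.INTER_CUBIC); o[:595,340:620]=B
cv2.imwrite("pics/d.png",np.clip(o*1.8,0,255).astype(np.uint8))
E
```

```text
(no output)
```

View pics/d.png

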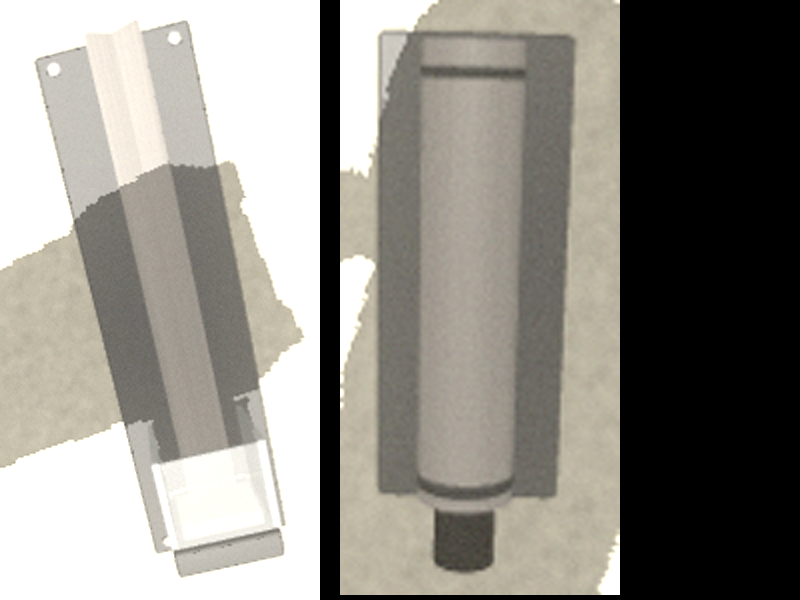

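```bash
python3 - <<'E'
from h import *
f1=np.load("pics/w1.npy",allow_pickle=True).item(); f2=np.load("pics/w2.npy",allow_pickle=True).item()
c2=lambda p:(np.array(p,float)-[340,0])/3.5+[280,130]-.36
c1=lambda p:np.array(p,float)/2+[260,30]-.25
ax=plane(f2,c2([(472.5,90),(466.5,460),(465,568),(473,36),(465,500)]),.0498)*1000
d=ax[1]-ax[0]; print("wand axis pts",ax.round(1).tolist(),"head",np.degrees(np.arctan2(d[1],d[0])))
rp=plane(f2,c2([(379,33),(575,38),(556,496),(379,492)]),.008)*1000
print("rest",rp.round(1).tolist(),cv2.minAreaRect(rp[:,:2].astype(np.float32)))
cp=plane(f1,c1([(37,60),(187,21),(284,524),(156,551)]),.01)*1000
print("cradle",cp.round(1).tolist(),cv2.minAreaRect(cp[:,:2].astype(np.float32)))
L=plane(f1,c1([(87,34),(137,21),(179,456),(226,445)]),.046)*1000
print("rail edges",L.round(1).tolist())
m0=(L[0]+L[1])/2;m1=(L[2]+L[3])/2;d=m1-m0;print(m0,m1,np.degrees(np.arctan2(d[1],d[0])))
H=plane(f1,c1([(152,466),(266,440),(276,538),(168,548)]),.079)*1000
print("hood",H.round(1).tolist())
# prediction by top camera estimate
E
```

```text
wand axis pts [[494.9, 361.6, 49.8], [455.8, 263.8, 49.8], [443.1, 232.0, 49.8], [500.0, 374.7, 49.8], [450.9, 252.4, 49.8]] head -111.81715917293809
rest [[473.5, 386.9, 8.0], [528.4, 364.7, 8.0], [473.2, 228.5, 8.0], [418.4, 250.6, 8.0]] ((473.3582763671875, 307.66497802734375), (147.0272674560547, 59.1681022644043), 67.95601654052734)
cradle [[505.0, 63.1, 10.0], [581.2, 53.5, 10.0], [546.1, -220.1, 10.0], [469.1, -209.7, 10.0]] ((525.1471557617188, -78.33863830566406), (275.81915283203125, 77.67202758789062), 82.68130493164062)
rail edges [[531.1, 55.3, 46.0], [553.9, 52.5, 46.0], [503.3, -146.0, 46.0], [528.0, -148.9, 46.0]]
[542.53467273  53.8913385   46.        ] [ 515.66884803 -147.45359073   46.        ] -97.60018881613163
hood [[491.2, -135.1, 79.0], [545.0, -141.7, 79.0], [534.7, -190.7, 79.0], [484.1, -177.2, 79.0]]
```

```bash
python3 - <<'E'
from h import *
goto([.4717,.3039,.110],-111.8)
E
```

```text
pos [479.  302.3 231.1] x [-1.e-04 -7.e-04 -1.e+00] zhead -110.6 yhead -20.6
shift tool mm (before turn) [121.1  -7.4   1. ]
turn deg 1.2 alt -178.8
q [-0.32  0.46 -0.48  1.74  0.25  1.   -1.25] F [-0.48 -0.13  0.16] t 4.775 w 0.08537469873315935
```

```bash
python3 -m pendant '[[30,-4,0,0],[30,-3.5,1,1.2],[30,0,0,0],[30,0,0,0],[0,0,0,0],[0,0,0,0]]'
python3 - <<'E'
from h import *
f=grab_frame("wrist"); cv2.imwrite("pics/w3.png",f["img"][:,:,::-1]); np.save("pics/w3.npy",f,allow_pickle=True)
goto([.4717,.3039,.028],-111.8)
E
```

```text
clock: 5.52
position: [0.4717, 0.3051, 0.1124]
tool_rot: [2.442, 1.57, 0.492]
force: [-0.4, -0.0, 0.0]
grip_width: 0.0854
pos [471.8 305.3 112.7] x [ 1.5e-03  9.0e-04 -1.0e+00] zhead -111.73 yhead -21.73
shift tool mm (before turn) [84.7  0.3  1.5]
turn deg 0.07 alt -179.93
q [-0.38  0.61 -0.42  1.85  0.35  0.75 -1.37] F [ 0.34 -0.06  0.15] t 5.575 w 0.08556551592655953
```

View pics/w3.png

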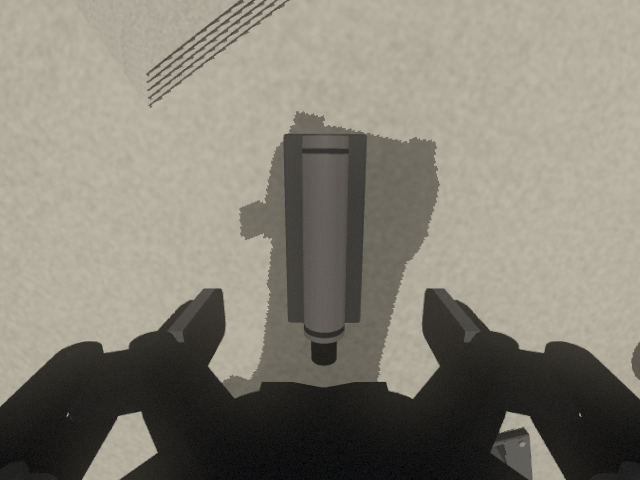

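The wand is centred between the fingers (column ~325), with its tail at row 136, front rim at row 340 and nose tip at row 364.

```bash
python3 - <<'E'
from h import *
f=np.load("pics/w3.npy",allow_pickle=True).item()
P=plane(f,[(325.5,136),(325,160),(324,325),(323.5,340),(323.5,364)],.0498)*1000
d=P[2]-P[1];print(P.round(1).tolist(),np.degrees(np.arctan2(d[1],d[0])),np.linalg.norm(P[3]-P[0]))
E
python3 -m pendant '[[15,0,0,0],[15,0,0,0],[15,0,0,0],[15,0,1,0],[15,0,0,0],[9,0,0,0],[0,0,0,0],[0,0,0,0]]'
python3 - <<'E'
from h import *
goto([.4717,.3039,.028],-111.8)
E
```

```text
[[500.2, 373.4, 49.8], [494.8, 360.6, 49.8], [453.5, 258.5, 49.8], [448.8, 247.7, 49.8], [441.6, 229.6, 49.8]] -112.0521190978901 135.77292209648434
clock: 6.58
position: [0.4709, 0.3046, 0.0277]
tool_rot: [2.598, 1.57, 0.649]
force: [0.7, 0.3, 0.7]
grip_width: 0.0858
pos [470.9 304.6  27.7] x [ 4.e-04  3.e-04 -1.e+00] zhead -111.68 yhead -21.68
shift tool mm (before turn) [-0.3  1.   0.3]
turn deg 0.12 alt -179.88
q [-0.43  0.73 -0.35  1.89  0.43  0.59 -1.44] F [0.66 0.32 0.65] t 6.575 w 0.08577618702771246
```

```bash
python3 -m pendant '[[0,0,0,0],[0,0,0,0],[0,0,0,0],[0,0,0,0],[0,0,0,0],[0,0,0,0],[0,0,0,0],[0,0,0,0],[0,0,0,0],[0,0,0,0]]' -1 45
python3 -m pendant '[[-5,0,0,0],[-10,0,0,0],[-15,0,0,0],[-15,0,0,0],[-15,0,0,0],[-15,0,0,0],[-15,0,0,0],[0,0,0,0],[0,0,0,0]]'
python3 - <<'E'
from h import *
f=grab_frame("wrist"); cv2.imwrite("pics/w4.png",f["img"][:,:,::-1]); np.save("pics/w4.npy",f,allow_pickle=True)
f=grab_frame("side"); cv2.imwrite("pics/s4.png",f["img"][:,:,::-1]); np.save("pics/s4.npy",f,allow_pickle=True)
goto([.4717,.3039,.028],-111.8)
E
```

```text
clock: 7.82
position: [0.4718, 0.3042, 0.0277]
tool_rot: [2.093, 1.569, 0.143]
force: [4.3, -2.7, 2.7]
grip_width: 0.027
clock: 8.95
position: [0.4705, 0.3042, 0.117]
tool_rot: [-0.493, 1.57, -2.442]
force: [-0.1, -0.6, -1.5]
grip_width: 0.0266
pos [470.4 304.2 116.7] x [-8.e-04 -5.e-04 -1.e+00] zhead -111.67 yhead -21.67
shift tool mm (before turn) [88.7  1.4 -0.3]
turn deg 0.13 alt -179.87
q [-0.38  0.6  -0.42  1.85  0.34  0.76 -1.36] F [ 0.61 -0.31 -1.95] t 9.05 w 0.02655443462743505
```

View pics/w4.png

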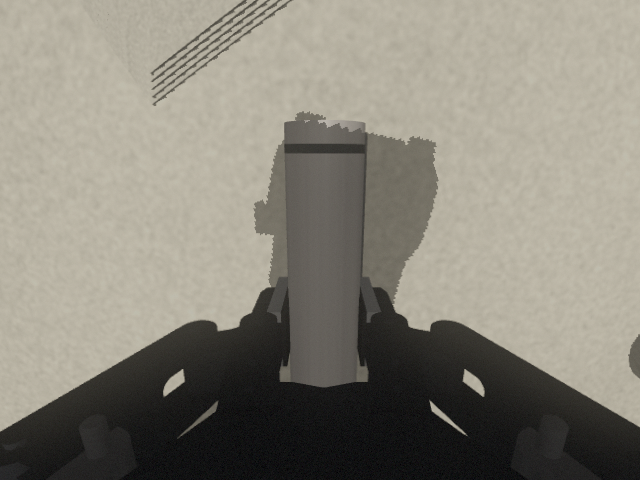

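View pics/s4.png

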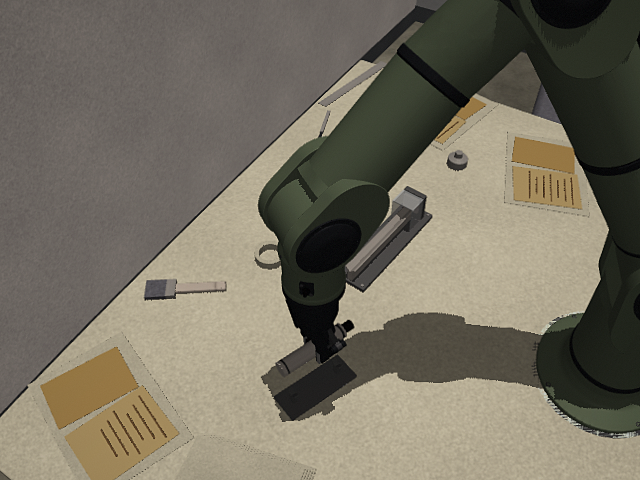

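The wand is held level and the nose still points the right way. Carrying it towards the cradle at safe height.

```bash
python3 - <<'E'
from h import *
goto([.5303,-.0339,.125],-97.3)
E
```

```text
pos [470.4 304.2 116.7] x [-8.e-04 -5.e-04 -1.e+00] zhead -111.67 yhead -21.67
shift tool mm (before turn) [ -8.1 180.5 292.1]
turn deg -14.37 alt 165.63
q [-0.38  0.6  -0.42  1.85  0.34  0.76 -1.36] F [ 0.61 -0.31 -1.95] t 9.05 w 0.02655443462743505
```

```bash
python3 -m pendant '[[-8,10,16,0],[0,19,30,0],[0,19,31,0],[0,19,31,0],[0,19,31,0],[0,19,31,0],[0,19,31,0],[0,19,31,0],[0,19,31,0],[0,19,29,0],[0,0,0,-7],[0,0,0,-7.4]]'
python3 -m pendant '[[0,0,0,0],[0,0,0,0],[0,0,0,0]]'
python3 - <<'E'
from h import *
f=grab_frame("wrist"); cv2.imwrite("pics/w5.png",f["img"][:,:,::-1]); np.save("pics/w5.npy",f,allow_pickle=True)
f=grab_frame("side"); cv2.imwrite("pics/s5.png",f["img"][:,:,::-1]); np.save("pics/s5.npy",f,allow_pickle=True)
goto([.5303,-.0339,.125],-97.3)
E
```

```text
clock: 10.55
position: [0.5306, -0.0353, 0.1254]
tool_rot: [-0.63, 1.57, -2.326]
force: [-0.8, 0.6, -2.2]
grip_width: 0.0268
clock: 10.92
position: [0.5309, -0.0339, 0.1254]
tool_rot: [-0.102, 1.571, -1.802]
force: [-0.7, -0.8, -2.1]
grip_width: 0.0267
pos [531.  -33.8 125.3] x [ 0.e+00 -1.e-04 -1.e+00] zhead -97.32 yhead -7.32
shift tool mm (before turn) [ 0.3 -0.7  0.2]
turn deg -0.02 alt 179.98
q [ 0.31  0.56 -0.49  1.92  0.37  0.75 -0.52] F [-0.26  0.24 -2.16] t 11.025 w 0.026579513970180362
```

View pics/w5.png

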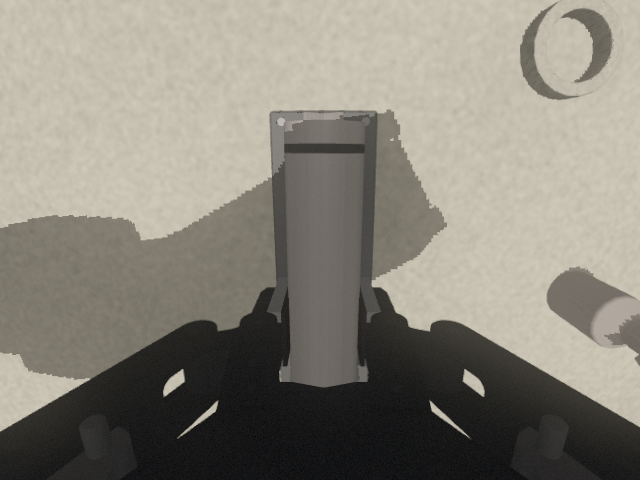

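View pics/s5.png

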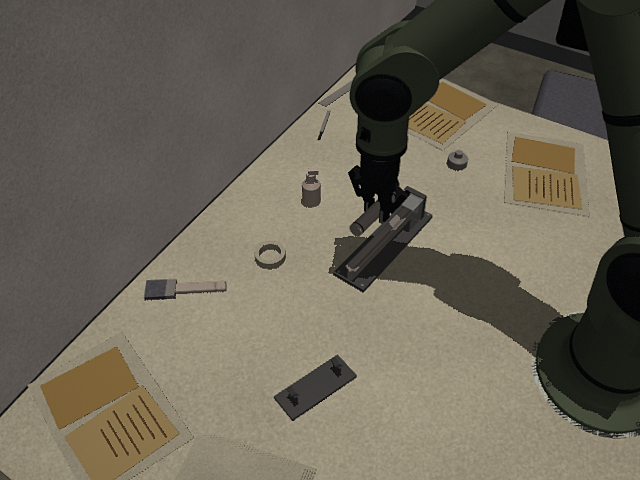

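```bash
python3 - <<'E'
from h import *
f=np.load("pics/w5.npy",allow_pickle=True).item()
im=f["img"][95:290,255:395,::-1]; cv2.imwrite("pics/e.png",np.clip(cv2.resize(im,None,fx=4,fy=4,interpolation=cv2.INTER_CUBIC)[:600]*1.6,0,255).astype(np.uint8))
P=plane(f,[(270.5,111),(378,111),(275.8,265),(373,265)],.01)*1000
print(P.round(1).tolist()); m=(P[0]+P[1])/2; n=(P[2]+P[3])/2; d=n-m; print(m,n,np.degrees(np.arctan2(d[1],d[0])),"w",np.linalg.norm(P[1]-P[0]),np.linalg.norm(P[3]-P[2]))
u=np.array([np.cos(np.radians(-97.3)),np.sin(np.radians(-97.3))])
print("centre est",m[:2]+140*u)
W=plane(f,[(325,148),(323.8,360)],.1443)*1000; d=W[1]-W[0]; print("wand",W,np.degrees(np.arctan2(d[1],d[0])))
E
```

```text
[[504.6, 64.1, 10.0], [582.6, 54.0, 10.0], [489.0, -53.9, 10.0], [567.9, -64.1, 10.0]]
[543.59725661  59.06657156  10.        ] [528.46260625 -58.96850436  10.        ] -97.30668997788526 w 78.65400236448484 79.60817906258431
centre est [525.8082114 -79.7986504]
wand [[540.18264816  32.03121479 144.3       ]
 [528.54866683 -54.40688162 144.3       ]] -97.66555666322004
```

View pics/e.png

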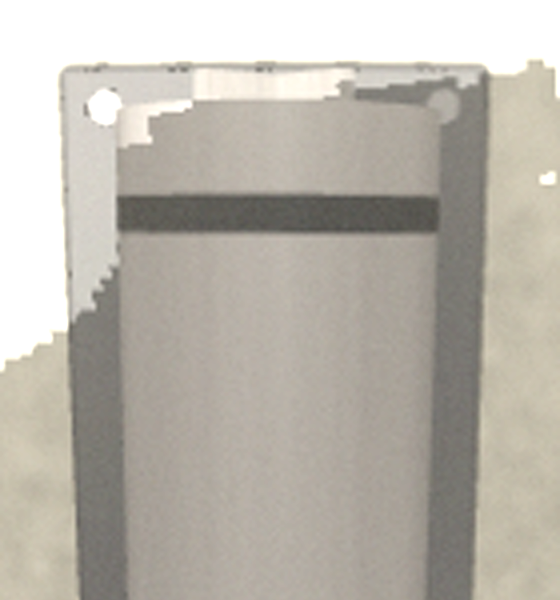

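```bash
python3 -m pendant '[[20,0,0,0],[20,0,0,0],[15,0,0,0],[12,0,0,0],[8,0,0,0],[5,0,0,0],[4,0,0,0],[0,0,0,0],[0,0,0,0]]'
python3 - <<'E'
from h import *
goto([.5312,-.0339,.0337],-97.3)
E
```

```text
clock: 12.15
position: [0.5311, -0.0338, 0.0415]
tool_rot: [1.683, 1.57, -0.014]
force: [-0.9, 0.1, -1.9]
grip_width: 0.0264
pos [531.1 -33.8  41.5] x [ 3.e-04 -0.e+00 -1.e+00] zhead -97.28 yhead -7.28
shift tool mm (before turn) [7.8 0.1 0.1]
turn deg 0.02 alt -179.98
q [ 0.25  0.69 -0.41  1.96  0.47  0.59 -0.6 ] F [-0.86  0.11 -1.89] t 12.15 w 0.026389605539127385
```

```bash
python3 -m pendant '[[2,0,0,0],[2,0,0,0],[1,0,0,0],[0,0,0,0]]'
python3 -m pendant '[[1,0,0,0],[0,0,0,0]]'
python3 -m pendant '[[0.7,0,0,0],[0,0,0,0]]'
python3 -m pendant '[[0.5,0,0,0],[0,0,0,0]]'
```

```text
clock: 12.65
position: [0.5309, -0.0338, 0.0362]
tool_rot: [-1.664, 1.571, 2.921]
force: [-0.4, -0.1, -2.2]
grip_width: 0.0265
clock: 12.9
position: [0.531, -0.0338, 0.0352]
tool_rot: [-1.901, 1.571, 2.684]
force: [-0.2, -0.3, -2.4]
grip_width: 0.027
clock: 13.15
position: [0.531, -0.0338, 0.0346]
tool_rot: [-1.4, 1.571, -3.098]
force: [0.6, 0.2, -0.3]
grip_width: 0.0265
clock: 13.4
position: [0.531, -0.0338, 0.0341]
tool_rot: [-2.292, 1.571, 2.293]
force: [-0.6, -0.8, -2.3]
grip_width: 0.0269
```

```bash
python3 -m pendant '[[0.5,0,0,0],[0,0,0,0]]'
python3 -m pendant '[[0.4,0,0,0],[0,0,0,0]]'
python3 -m pendant '[[0.4,0,0,0],[0,0,0,0]]'
```

```text
clock: 13.65
position: [0.5311, -0.0338, 0.0337]
tool_rot: [1.664, 1.571, -0.033]
force: [1.4, -0.4, 0.3]
grip_width: 0.0268
clock: 13.9
position: [0.5311, -0.0338, 0.0336]
tool_rot: [1.138, 1.57, -0.559]
force: [-2.7, -1.2, 8.2]
grip_width: 0.0267
clock: 14.15
position: [0.5311, -0.0338, 0.0335]
tool_rot: [0.967, 1.57, -0.73]
force: [-5.8, -0.9, 16.8]
grip_width: 0.0264
```

```bash
python3 -m pendant '[[-0.4,-0.4,0,0],[-0.3,0,0,0],[0,0,0,0]]'
python3 -m pendant '[[0,0,0,0],[0,0,0,0],[0,0,0,0],[0,0,0,0],[0,0,0,0],[0,0,0,0]]' 0.4
python3 - <<'E'
from h import *
f=grab_frame("wrist"); cv2.imwrite("pics/w6.png",f["img"][:,:,::-1]); np.save("pics/w6.npy",f,allow_pickle=True)
f=grab_frame("side"); cv2.imwrite("pics/s6.png",f["img"][150:310,290:490,::-1].repeat(3,0).repeat(3,1))
goto([.5312,-.0339,.0337],-97.3)
E
```

```text
clock: 14.52
position: [0.531, -0.0337, 0.0336]
tool_rot: [1.786, 1.57, 0.088]
force: [2.7, -0.7, 3.9]
grip_width: 0.0268
clock: 15.28
position: [0.5306, -0.0338, 0.0335]
tool_rot: [0.044, 1.571, -1.653]
force: [0.0, 0.1, 0.3]
grip_width: 0.0598
pos [530.6 -33.8  33.5] x [-1.e-04  0.e+00 -1.e+00] zhead -97.28 yhead -7.28
shift tool mm (before turn) [-0.2  0.6  0.1]
turn deg 0.02 alt -179.98
q [ 0.24  0.7  -0.4   1.96  0.48  0.57 -0.61] F [ 1.03  0.06 -0.41] t 15.375 w 0.05955758571656194
```

View pics/w6.png

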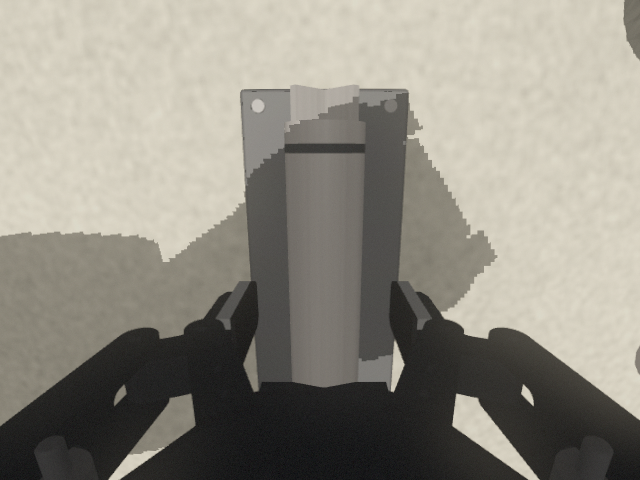

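View pics/s6.png

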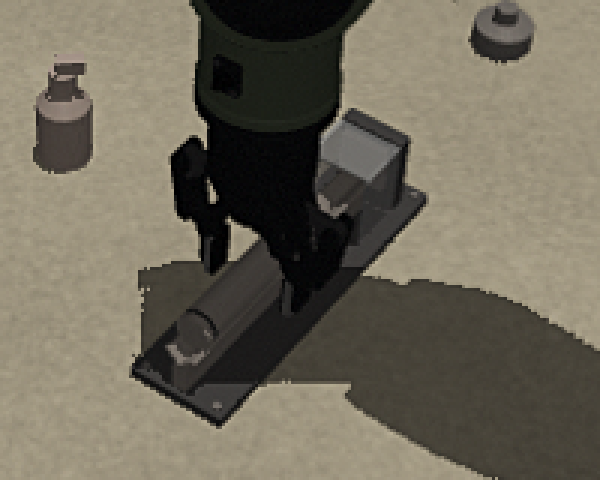

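The wand lies seated in the groove with its tail at about (325,120), wholly in front of the hood. Lifting off and going behind the tail with closed fingers.

```bash
python3 -m pendant '[[-5,0,0,0],[-15,0,0,0],[-20,0,0,0],[-20,0,0,0],[-15,0,0,0],[0,0,-25,0],[0,0,-25,0],[0,0,-25,0],[0,0,-30,0],[0,0,0,0],[0,0,0,0]]'
python3 -m pendant '[[0,0,0,0],[0,0,0,0],[0,0,0,0],[0,0,0,0],[0,0,0,0],[0,0,0,0]]' -1 30
python3 - <<'E'
from h import *
f=grab_frame("wrist"); cv2.imwrite("pics/w7.png",f["img"][:,:,::-1])
f=grab_frame("side"); cv2.imwrite("pics/s7.png",f["img"][150:310,290:490,::-1].repeat(3,0).repeat(3,1))
np.save("pics/s7.npy",f,allow_pickle=True)
f=grab_frame("top"); cv2.imwrite("pics/t7.png",f["img"][220:320,285:415,::-1].repeat(4,0).repeat(4,1))
u=np.array([np.cos(np.radians(-97.3)),np.sin(np.radians(-97.3)),0])
# target: on wand axis, TCP 104 mm behind wand centre (530.9,-33.8)
goto(np.array([.5309,-.0338,.049])-.104*u,-97.3)
E
```

```text
clock: 16.75
position: [0.5438, 0.0699, 0.1088]
tool_rot: [-0.054, 1.57, -1.752]
force: [0.2, -0.5, 0.0]
grip_width: 0.0599
clock: 17.5
position: [0.5439, 0.0704, 0.1085]
tool_rot: [2.587, 1.571, 0.889]
force: [0.4, -0.3, 0.0]
grip_width: 0.0
pos [543.9  70.4 108.5] x [-0.e+00  1.e-04 -1.e+00] zhead -97.28 yhead -7.28
shift tool mm (before turn) [59.5  0.4  1. ]
turn deg 0.02 alt -179.98
q [ 0.11  0.6  -0.47  1.89  0.39  0.74 -0.72] F [-0.21 -1.24 -1.4 ] t 17.65 w 0.00016624308020248672
```

View pics/s7.png

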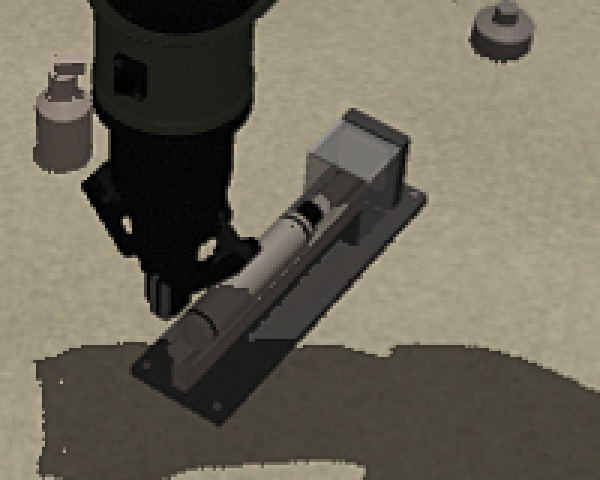

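View pics/t7.png

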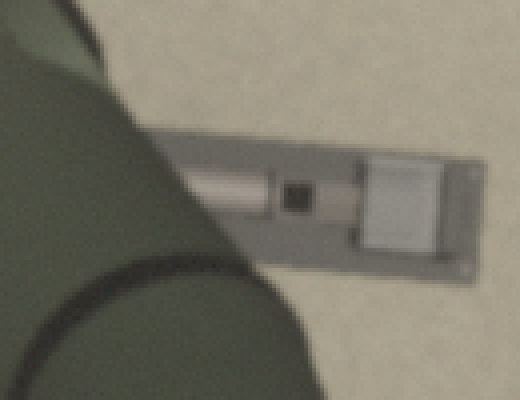

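View pics/w7.png

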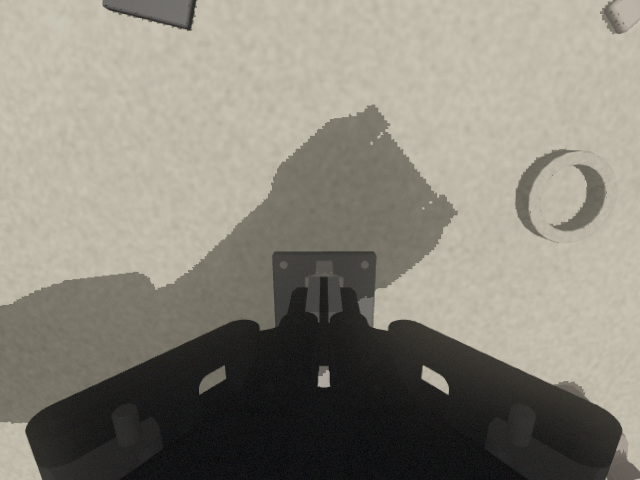

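```bash
python3 -m pendant '[[15,0,0,0],[15,0,0,0],[15,0,0,0],[10,0,0,0],[4,0,0,0],[0,0,0,0],[0,0,0,0]]'
python3 - <<'E'
from h import *
u=np.array([np.cos(np.radians(-97.3)),np.sin(np.radians(-97.3)),0])
goto(np.array([.5309,-.0338,.049])-.104*u,-97.3)
E
```

```text
clock: 18.52
position: [0.5442, 0.0704, 0.0499]
tool_rot: [1.793, 1.57, 0.095]
force: [0.3, -0.3, 1.0]
grip_width: 0.0002
pos [544.2  70.4  49.9] x [ 6.e-04  1.e-04 -1.e+00] zhead -97.28 yhead -7.28
shift tool mm (before turn) [0.9 0.1 1.1]
turn deg 0.02 alt -179.98
q [ 0.07  0.69 -0.42  1.91  0.46  0.63 -0.77] F [ 0.29 -0.3   1.  ] t 18.525 w 0.00020643207013891648
```

```bash
python3 -m pendant '[[0.9,0,5,0],[0,0,5,0],[0,0,3,0],[0,0,2,0],[0,0,2,0],[0,0,2,0],[0,0,2,0],[0,0,2,0]]'
python3 -m pendant '[[0,0,3,0],[0,0,3,0],[0,0,3,0],[0,0,3,0],[0,0,3,0],[0,0,3,0],[0,0,3,0],[0,0,3,0],[0,0,3,0],[0,0,3,0],[0,0,3,0],[0,0,0,0]]'
python3 - <<'E'
from h import *
f=grab_frame("side"); cv2.imwrite("pics/s8.png",cv2.resize(f["img"][160:280,320:450,::-1],None,fx=5,fy=5,interpolation=cv2.INTER_CUBIC)); np.save("pics/s8.npy",f,allow_pickle=True)
f=grab_frame("top"); cv2.imwrite("pics/t8.png",f["img"][220:320,285:415,::-1].repeat(4,0).repeat(4,1))
u=np.array([np.cos(np.radians(-97.3)),np.sin(np.radians(-97.3)),0])
goto(np.array([.5309,-.0338,.049])-.104*u,-97.3)
E
```

```text
clock: 19.52
position: [0.541, 0.0475, 0.0486]
tool_rot: [-3.097, 1.571, 1.488]
force: [-0.2, 1.0, 0.1]
grip_width: 0.0003
clock: 21.02
position: [0.5367, 0.0145, 0.0486]
tool_rot: [-0.618, 1.571, -2.316]
force: [0.1, -0.7, -0.7]
grip_width: -0.0002
pos [536.8  14.8  48.6] x [-1.e-04 -0.e+00 -1.e+00] zhead -97.28 yhead -7.28
shift tool mm (before turn) [ -0.4   0.4 -55. ]
turn deg 0.02 alt -179.98
q [ 0.17  0.68 -0.42  1.94  0.47  0.61 -0.69] F [ 0.06  1.1  -0.42] t 21.125 w -8.644192609725606e-05
```

View pics/s8.png

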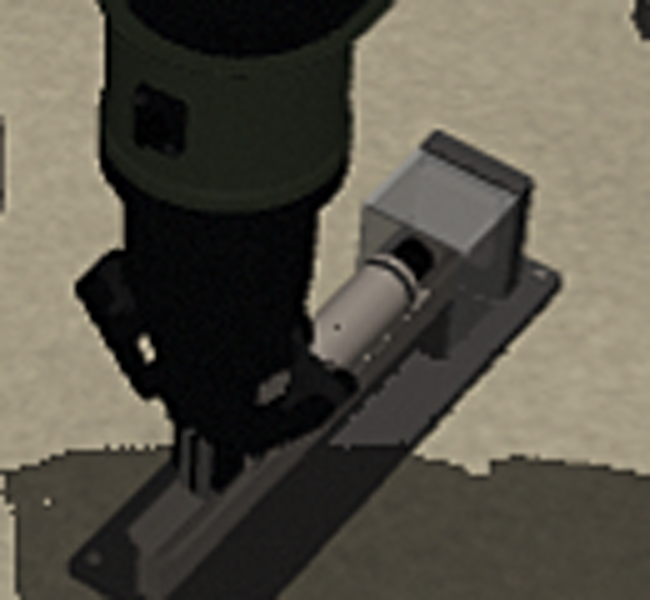

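View pics/t8.png

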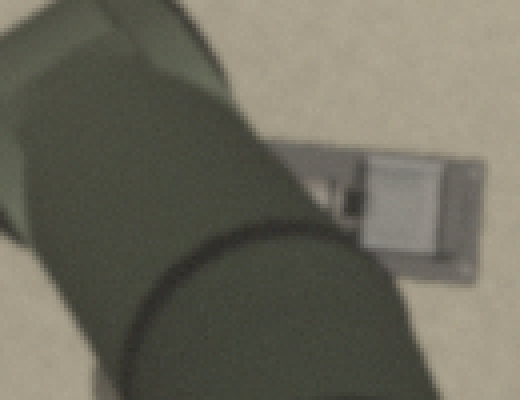

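The wand slides well and its nose is now entering the hood, about 25–30 mm short of the stop. Continuing, more slowly from here.

```bash
python3 -m pendant '[[0,0,2,0],[0,0,2,0],[0,0,2,0],[0,0,2,0],[0,0,2,0],[0,0,2,0],[0,0,2,0],[0,0,2,0],[0,0,1,0],[0,0,0,0]]'
python3 - <<'E'
from h import *
f=grab_frame("side"); cv2.imwrite("pics/s9.png",np.clip(1.6*cv2.resize(f["img"][170:240,370:450,::-1],None,fx=8,fy=8,interpolation=cv2.INTER_CUBIC).astype(float),0,255).astype(np.uint8)); np.save("pics/s9.npy",f,allow_pickle=True)
goto([.5309,-.0338,.049],-97.3)
E
```

```text
clock: 22.38
position: [0.5346, -0.0021, 0.0486]
tool_rot: [-0.296, 1.571, -1.994]
force: [0.4, 0.5, -1.6]
grip_width: 0.0002
pos [534.6  -2.1  48.6] x [-0.e+00 -1.e-04 -1.e+00] zhead -97.28 yhead -7.28
shift tool mm (before turn) [-0.4  0.3 31.9]
turn deg 0.02 alt -179.98
q [ 0.2   0.68 -0.42  1.95  0.47  0.61 -0.66] F [-0.51  0.14 -0.22] t 22.425 w -0.00012133296494981947
```

View pics/s9.png

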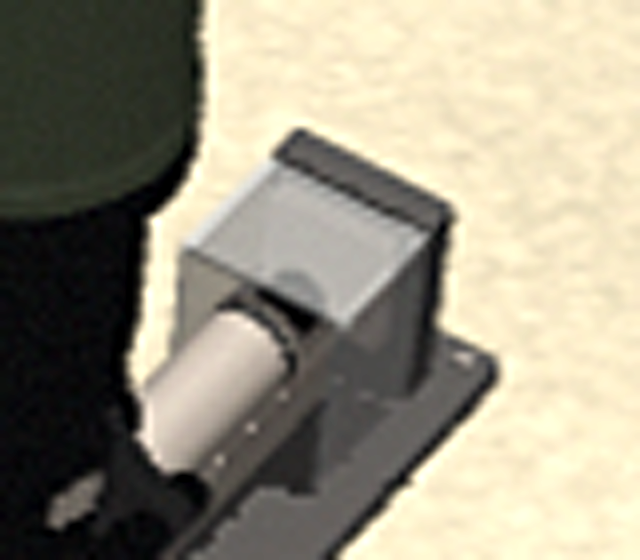

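```bash
python3 - <<'E'
from h import *
f=np.load("pics/s9.npy",allow_pickle=True).item()
c=lambda p:np.array(p,float)/8+[370,170]-.44
u=np.array([np.cos(np.radians(-97.3)),np.sin(np.radians(-97.3))]); n=np.array([-u[1],u[0]])
def cr(p,z):
    d=plane(f,c(p),z)[:,:2]*1000-[525.5,-79.8]; return np.c_[d@u,d@n].round(1).tolist()
print("hood mouth(60)",cr([(182,248),(347,325)],.079),"hood back(105)",cr([(278,157),(425,228)],.079))
print("nose tip",cr([(297,270),(316,285)],.0648))
E
```

```text
hood mouth(60) [[57.6, 23.2], [59.8, -29.7]] hood back(105) [[105.4, 22.3], [106.0, -26.3]]
nose tip [[82.9, 0.1], [81.1, -7.5]]
```

```bash
python3 -m pendant '[[0,0,1,0],[0,0,1,0],[0,0,1,0],[0,0,1,0],[0,0,1,0],[0,0,1,0],[0,0,0,0]]'
python3 -m pendant '[[0,0,0.5,0],[0,0,0.5,0],[0,0,0,0]]'
python3 -m pendant '[[0,0,0.3,0],[0,0,0.3,0]]'
python3 -m pendant '[[0,0,0.3,0],[0,0,0.3,0]]'
python3 -m pendant '[[0,0,0.3,0],[0,0,0.3,0]]'
```

```text
clock: 23.3
position: [0.5339, -0.0081, 0.0486]
tool_rot: [-0.226, 1.571, -1.924]
force: [1.0, -0.2, 0.7]
grip_width: 0.0002
clock: 23.68
position: [0.5338, -0.009, 0.0486]
tool_rot: [-0.054, 1.571, -1.752]
force: [-0.0, -0.3, -0.5]
grip_width: 0.0003
clock: 23.92
position: [0.5337, -0.0096, 0.0486]
tool_rot: [-1.732, 1.571, 2.853]
force: [0.2, 0.7, -0.1]
grip_width: -0.0004
clock: 24.18
position: [0.5336, -0.0102, 0.0486]
tool_rot: [-0.589, 1.571, -2.287]
force: [-0.5, 1.0, 0.2]
grip_width: 0.0002
clock: 24.42
position: [0.5335, -0.0108, 0.0486]
tool_rot: [-0.759, 1.571, -2.457]
force: [0.2, 0.9, -0.0]
grip_width: 0.0004
```

```bash
python3 -m pendant '[[0,0,0.3,0],[0,0,0.2,0]]'
python3 -m pendant '[[0,0,0.3,0],[0,0,0.2,0]]'
```

```text
clock: 24.68
position: [0.5335, -0.0113, 0.0486]
tool_rot: [-1.652, 1.571, 2.933]
force: [-0.4, 0.4, 0.2]
grip_width: -0.0001
clock: 24.92
position: [0.5334, -0.0117, 0.0486]
tool_rot: [2.813, 1.571, 1.116]
force: [-0.2, -0.3, -0.6]
grip_width: 0.0
```

```bash
python3 -m pendant '[[0,0,0.2,0],[0,0,0.2,0]]'
python3 -m pendant '[[0,0,0.2,0],[0,0,0.2,0]]'
```

```text
clock: 25.18
position: [0.5334, -0.0121, 0.0486]
tool_rot: [2.018, 1.571, 0.32]
force: [-0.2, 0.6, -0.8]
grip_width: 0.0002
clock: 25.42
position: [0.5333, -0.0125, 0.0486]
tool_rot: [-1.863, 1.571, 2.722]
force: [-0.5, 0.4, -0.5]
grip_width: -0.0001
```

```bash
python3 -m pendant '[[0,0,0.2,0],[0,0,0.2,0]]'
python3 -m pendant '[[0,0,0.2,0],[0,0,0.2,0]]'
```

```text
clock: 25.68
position: [0.5333, -0.0129, 0.0486]
tool_rot: [2.825, 1.571, 1.127]
force: [-0.9, 0.4, -0.5]
grip_width: 0.0002
clock: 25.92
position: [0.5332, -0.0134, 0.0486]
tool_rot: [-2.096, 1.571, 2.489]
force: [0.1, 1.5, 0.4]
grip_width: 0.0001
```

```bash
python3 -m pendant '[[0,0,0.2,0],[0,0,0.2,0]]'
python3 -m pendant '[[0,0,0.2,0],[0,0,0.1,0]]'
```

```text
clock: 26.18
position: [0.5332, -0.0137, 0.0486]
tool_rot: [-2.683, 1.571, 1.903]
force: [-0.3, 1.0, 0.3]
grip_width: -0.0
clock: 26.42
position: [0.5331, -0.014, 0.0486]
tool_rot: [-2.034, 1.571, 2.551]
force: [0.5, 0.0, 0.2]
grip_width: -0.0001
```

```bash
python3 -m pendant '[[0,0,0.2,0],[0,0,0.1,0]]'
python3 -m pendant '[[0,0,0.2,0],[0,0,0.1,0]]'
```

```text
clock: 26.68
position: [0.5331, -0.0143, 0.0486]
tool_rot: [-2.184, 1.571, 2.401]
force: [-0.0, -0.9, 0.4]
grip_width: 0.0001
clock: 26.92
position: [0.533, -0.0146, 0.0486]
tool_rot: [-1.713, 1.571, 2.873]
force: [-0.6, 0.7, 0.8]
grip_width: 0.0002
```

```bash
python3 -m pendant '[[0,0,0.2,0],[0,0,0.1,0]]'
python3 -m pendant '[[0,0,0.2,0],[0,0,0.1,0]]'
```

```text
clock: 27.18
position: [0.533, -0.0149, 0.0486]
tool_rot: [0.933, 1.571, -0.765]
force: [0.2, 1.1, 0.1]
grip_width: -0.0005
clock: 27.42
position: [0.533, -0.0152, 0.0486]
tool_rot: [-2.285, 1.571, 2.3]
force: [0.0, 0.8, -0.0]
grip_width: 0.0
```

Force is still at friction level. Checking the gap with a picture.

```bash
python3 - <<'E'
from h import *
f=grab_frame("side"); cv2.imwrite("pics/s10.png",np.clip(1.6*cv2.resize(f["img"][170:240,370:450,::-1],None,fx=8,fy=8,interpolation=cv2.INTER_CUBIC).astype(float),0,255).astype(np.uint8)); np.save("pics/s10.npy",f,allow_pickle=True)
E
python3 -m pendant '[[0,0,0.2,0],[0,0,0.1,0]]'
python3 -m pendant '[[0,0,0.2,0],[0,0,0.1,0]]'
```

```text
clock: 27.72
position: [0.5329, -0.0155, 0.0486]
tool_rot: [-2.048, 1.571, 2.537]
force: [0.6, 1.0, -0.7]
grip_width: -0.0004
clock: 27.98
position: [0.5329, -0.0158, 0.0486]
tool_rot: [-1.275, 1.571, -2.973]
force: [-0.8, 0.8, -0.4]
grip_width: -0.0003
```

View pics/s10.png

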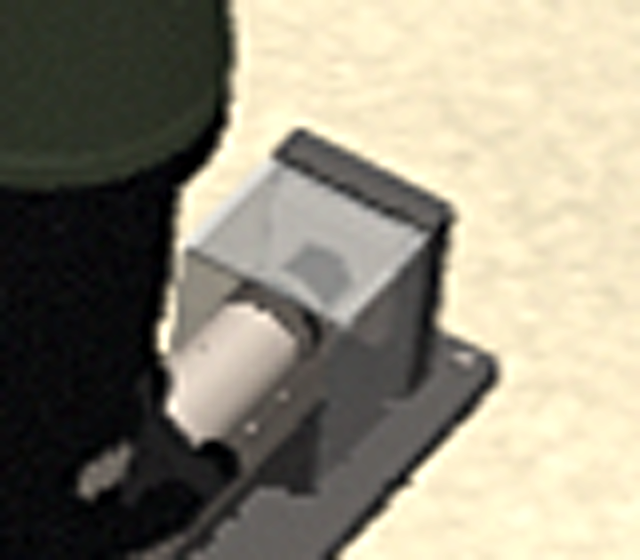

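The nose tip is now at about (320,243) in the crop, close to the tile. Continuing with fine steps.

```bash
python3 -m pendant '[[0,0,0.2,0],[0,0,0.1,0]]'
python3 -m pendant '[[0,0,0.2,0],[0,0,0.1,0]]'
```

```text
clock: 28.22
position: [0.5329, -0.0161, 0.0486]
tool_rot: [-1.49, 1.571, 3.095]
force: [0.9, 0.8, -0.5]
grip_width: -0.0003
clock: 28.48
position: [0.5328, -0.0164, 0.0486]
tool_rot: [-2.418, 1.571, 2.167]
force: [-0.2, 0.9, 0.2]
grip_width: 0.0
```

```bash
python3 -m pendant '[[0,0,0.2,0],[0,0,0.1,0]]'
python3 -m pendant '[[0,0,0.2,0],[0,0,0.1,0]]'
```

```text
clock: 28.72
position: [0.5328, -0.0167, 0.0486]
tool_rot: [-2.871, 1.571, 1.715]
force: [-0.6, 1.4, 0.1]
grip_width: -0.0003
clock: 28.98
position: [0.5328, -0.0169, 0.0486]
tool_rot: [2.828, 1.571, 1.13]
force: [0.0, 1.5, -0.8]
grip_width: 0.0
```

```bash
python3 -m pendant '[[0,0,0.2,0],[0,0,0.1,0]]'
python3 -m pendant '[[0,0,0.2,0],[0,0,0.1,0]]'
```

```text
clock: 29.22
position: [0.5327, -0.0172, 0.0486]
tool_rot: [2.914, 1.571, 1.216]
force: [0.3, 1.7, -0.4]
grip_width: -0.0002
clock: 29.48
position: [0.5327, -0.0175, 0.0486]
tool_rot: [2.84, 1.571, 1.142]
force: [-0.4, 2.5, -0.6]
grip_width: 0.0001
```

```bash
python3 -m pendant '[[0,0,0.2,0],[0,0,0.1,0]]'
```

```text
clock: 29.72
position: [0.5327, -0.0177, 0.0486]
tool_rot: [2.895, 1.571, 1.197]
force: [0.2, 3.6, 0.2]
grip_width: -0.0003
```

```bash
python3 -m pendant '[[0,0,0.1,0],[0,0,0,0]]'
python3 -m pendant '[[0,0,0.1,0],[0,0,0,0]]'
```

```text
clock: 29.98
position: [0.5326, -0.0179, 0.0486]
tool_rot: [-3.073, 1.571, 1.512]
force: [-0.6, 4.3, -0.7]
grip_width: -0.0002
clock: 30.22
position: [0.5326, -0.018, 0.0486]
tool_rot: [2.996, 1.571, 1.298]
force: [0.8, 4.2, -0.0]
grip_width: 0.0001
```

```bash
python3 -m pendant '[[0,0,0.1,0],[0,0,0,0]]'
```

```text
clock: 30.48
position: [0.5326, -0.0181, 0.0486]
tool_rot: [2.793, 1.571, 1.095]
force: [-0.2, 4.5, 0.3]
grip_width: 0.0001
```

```bash
python3 -m pendant '[[0,0,0.1,0],[0,0,0.1,0],[0,0,0,0]]'
python3 -m pendant '[[0,0,0.1,0],[0,0,0.1,0],[0,0,0,0]]'
```

```text
clock: 30.85
position: [0.5326, -0.0183, 0.0486]
tool_rot: [3.077, 1.571, 1.379]
force: [1.7, 5.6, 0.4]
grip_width: 0.0002
clock: 31.22
position: [0.5326, -0.0185, 0.0486]
tool_rot: [2.609, 1.571, 0.911]
force: [-0.1, 4.7, -0.1]
grip_width: -0.0002
```

```bash
python3 -m pendant '[[0,0,0.1,0],[0,0,0.1,0],[0,0,0,0]]'
```

```text
clock: 31.6
position: [0.5326, -0.0186, 0.0486]
tool_rot: [2.91, 1.571, 1.212]
force: [0.1, 4.4, -0.7]
grip_width: 0.0
```

```bash
python3 - <<'E'
from h import *
f=grab_frame("side"); cv2.imwrite("pics/s11.png",np.clip(1.6*cv2.resize(f["img"][170:270,350:450,::-1],None,fx=6,fy=6,interpolation=cv2.INTER_CUBIC).astype(float),0,255).astype(np.uint8)); np.save("pics/s11.npy",f,allow_pickle=True)
f=grab_frame("wrist"); cv2.imwrite("pics/w11.png",f["img"][:,:,::-1])
s=bot.observe();print(s["force"],s["moment"],s["position"])
E
```

```text
[0.3107438  5.53724183 0.14379146] [ 1.20977347 -0.09562086 -0.021914  ] [ 0.53254737 -0.01860627  0.04861034]
```

View pics/s11.png

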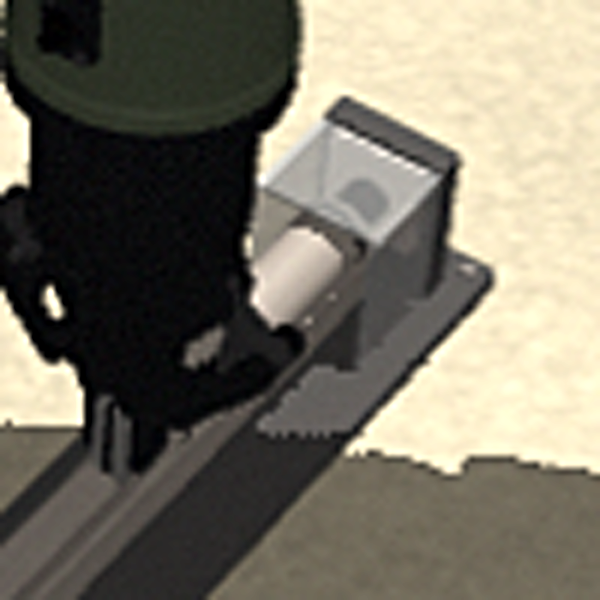

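View pics/w11.png

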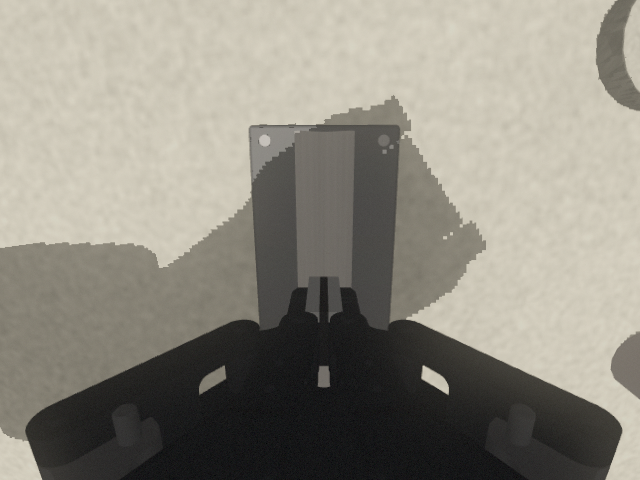

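```bash
python3 -m pendant '[[0,0,0.1,0],[0,0,0.1,0],[0,0,0.1,0],[0,0,0,0]]'
python3 -m pendant '[[0,0,0.1,0],[0,0,0.1,0],[0,0,0.1,0],[0,0,0,0]]'
```

```text
clock: 32.2
position: [0.5325, -0.0188, 0.0486]
tool_rot: [2.794, 1.57, 1.096]
force: [0.2, 5.8, 0.2]
grip_width: -0.0003
clock: 32.7
position: [0.5325, -0.019, 0.0486]
tool_rot: [2.979, 1.57, 1.281]
force: [0.4, 5.6, -0.1]
grip_width: -0.0
```

```bash
python3 -m pendant '[[0,0,0.1,0],[0,0,0.1,0],[0,0,0.1,0],[0,0,0,0]]'
```

```text
clock: 33.2
position: [0.5325, -0.0192, 0.0486]
tool_rot: [2.886, 1.57, 1.189]
force: [0.3, 7.4, -0.3]
grip_width: -0.0
```

```bash
python3 -m pendant '[[0,0,0.1,0],[0,0,0.1,0],[0,0,0,0]]'
python3 -m pendant '[[0,0,0,0],[0,0,0,0]]'
```

```text
clock: 33.58
position: [0.5325, -0.0193, 0.0487]
tool_rot: [2.788, 1.57, 1.09]
force: [1.4, 7.3, 0.8]
grip_width: 0.0
clock: 33.83
position: [0.5325, -0.0193, 0.0486]
tool_rot: [2.927, 1.57, 1.229]
force: [0.3, 8.2, 0.3]
grip_width: -0.0
```

```bash
python3 -m pendant '[[0,0,0.1,0],[0,0,0.1,0],[0,0,0,0],[0,0,0,0],[0,0,0,0],[0,0,0,0]]'
python3 -m pendant '[[0,0,0,0],[0,0,0,0]]'
```

```text
clock: 34.58
position: [0.5325, -0.0195, 0.0486]
tool_rot: [2.85, 1.57, 1.153]
force: [0.3, 7.2, -0.7]
grip_width: 0.0
clock: 34.83
position: [0.5325, -0.0194, 0.0487]
tool_rot: [2.842, 1.57, 1.145]
force: [-0.1, 7.6, -0.1]
grip_width: 0.0002
```

```bash
python3 -m pendant '[[0,0,-0.3,0],[0,0,-0.4,0],[0,0,-0.5,0],[0,0,-0.6,0],[0,0,-0.8,0],[0,0,-1,0],[0,0,-2,0],[0,0,-4,0],[0,0,-6,0],[0,0,-6,0],[0,0,-6,0],[0,0,0,0]]'
python3 -m pendant '[[-10,0,0,0],[-20,0,-10,0],[-30,0,-20,0],[-30,0,-30,0],[-30,0,-30,0],[-20,0,-30,0],[0,0,-30,0],[0,0,-30,0],[0,0,0,0],[0,0,0,0]]'
python3 - <<'E'
from h import *
f=grab_frame("side"); cv2.imwrite("pics/s12.png",np.clip(1.6*cv2.resize(f["img"][170:270,350:450,::-1],None,fx=6,fy=6,interpolation=cv2.INTER_CUBIC).astype(float),0,255).astype(np.uint8)); np.save("pics/s12.npy",f,allow_pickle=True)
f=grab_frame("wrist"); cv2.imwrite("pics/w12.png",f["img"][:,:,::-1]);np.save("pics/w12.npy",f,allow_pickle=True)
f=grab_frame("top"); cv2.imwrite("pics/t12.png",f["img"][220:320,285:415,::-1].repeat(4,0).repeat(4,1));np.save("pics/t12.npy",f,allow_pickle=True)
E
```

```text
clock: 36.33
position: [0.5359, 0.008, 0.0486]
tool_rot: [2.927, 1.571, 1.23]
force: [0.4, -0.1, -0.2]
grip_width: -0.0002
clock: 37.58
position: [0.5586, 0.1851, 0.1889]
tool_rot: [0.062, 1.57, -1.636]
force: [-0.1, 0.0, 0.0]
grip_width: -0.0001
```

View pics/s12.png

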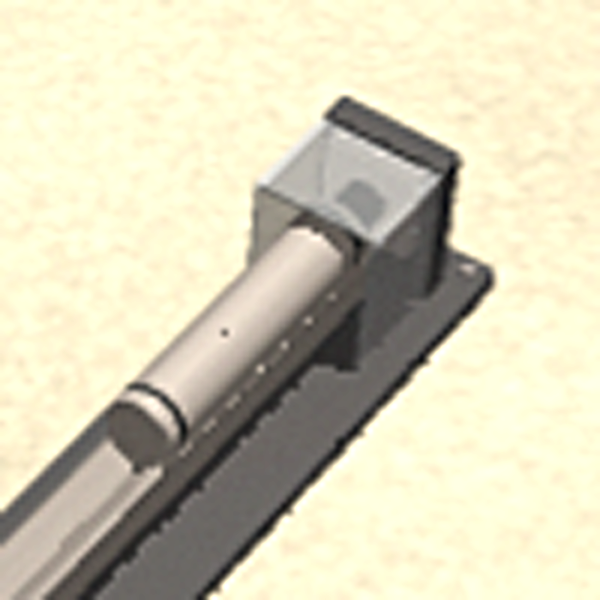

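View pics/t12.png

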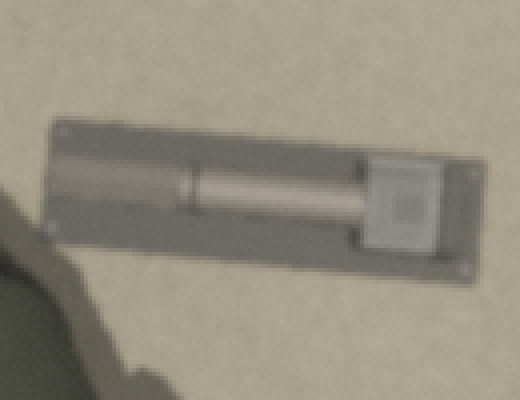

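```bash
python3 - <<'E'
from h import *
F={k:np.load(f"pics/s{k}.npy",allow_pickle=True).item() for k in (9,10,11,12)}
u=np.array([np.cos(np.radians(-97.3)),np.sin(np.radians(-97.3))])
n=np.array([-u[1],u[0]]); C=np.array([.5255,-.0798])
prof={}
xs=np.arange(30,110,.25)
for k,f in F.items():
    I=cv2.cvtColor(f["img"],cv2.COLOR_RGB2GRAY).astype(np.float32); a=0
    for y in (-4,-2,0,2,4):
        X=np.c_[C+np.outer(xs/1000,u)+n*y/1000,np.full(len(xs),.0558+np.sqrt(.014**2-(y/1000)**2))]
        p=proj(f,X).astype(np.float32); a=a+cv2.remap(I,p[:,:1],p[:,1:],cv2.INTER_CUBIC).ravel()
    prof[k]=a/5
ref=prof[9]
for a,b,lo,hi in ((9,10,35,85),(10,11,45,95),(11,12,45,95),(10,12,45,95)):
    m=(xs>lo)&(xs<hi); best=[]
    for s in np.arange(-4,20,.25):
        sh=np.interp(xs-s,xs,prof[a]); best.append((np.mean((sh[m]-prof[b][m])**2),s))
    print(a,b,min(best))
for k in prof: print(k,prof[k][::8].round().astype(int).tolist())
E
```

```text
9 10 (np.float64(416.74572358567474), np.float64(3.5))
10 11 (np.float64(47.45442034744034), np.float64(-0.25))
11 12 (np.float64(49.27854897572485), np.float64(0.0))
10 12 (np.float64(49.047692645086464), np.float64(0.0))
9 [129, 129, 129, 129, 129, 128, 129, 129, 129, 131, 139, 137, 90, 37, 38, 55, 44, 21, 29, 69, 98, 101, 97, 99, 105, 112, 115, 114, 113, 113, 113, 114, 114, 113, 112, 115, 117, 117, 115, 109]
10 [129, 129, 128, 123, 125, 128, 128, 127, 128, 128, 129, 129, 135, 138, 108, 61, 50, 50, 52, 71, 97, 110, 114, 105, 95, 95, 96, 96, 95, 94, 101, 111, 115, 113, 112, 113, 115, 115, 116, 119]
11 [133, 129, 128, 128, 129, 128, 128, 127, 128, 128, 129, 129, 135, 137, 107, 61, 48, 49, 55, 84, 106, 100, 100, 110, 110, 99, 95, 96, 96, 96, 95, 97, 104, 111, 115, 113, 112, 112, 112, 121]
12 [135, 135, 135, 135, 135, 135, 136, 135, 136, 135, 136, 136, 142, 145, 114, 64, 51, 52, 58, 85, 105, 106, 116, 119, 108, 100, 100, 102, 101, 100, 101, 108, 118, 121, 120, 118, 119, 121, 121, 130]
```

View pics/w12.png

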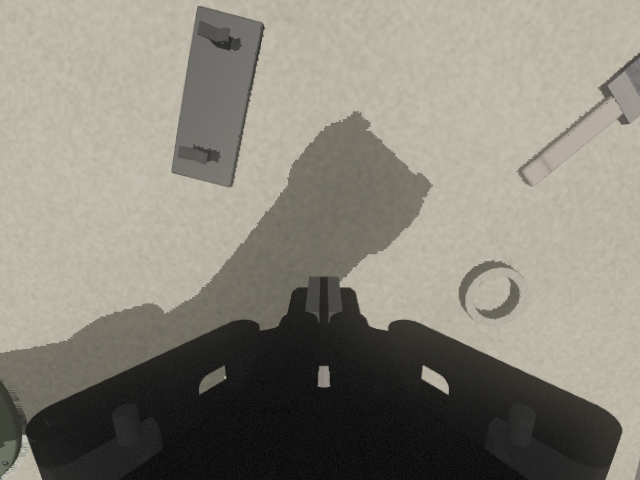

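```bash
python3 - <<'E'
from h import *
F={k:np.load(f"pics/s{k}.npy",allow_pickle=True).item() for k in (9,10,11,12)}
F[13]=grab_frame("side")
u=np.array([np.cos(np.radians(-97.3)),np.sin(np.radians(-97.3))])
n=np.array([-u[1],u[0]]); C=np.array([.5255,-.0798])
xs=np.arange(60,112,.25)
for k,f in F.items():
    I=cv2.cvtColor(f["img"],cv2.COLOR_RGB2GRAY).astype(np.float32); a=0
    for y in (-4,-2,0,2,4):
        X=np.c_[C+np.outer(xs/1000,u)+n*y/1000,np.full(len(xs),.0558+np.sqrt(.009**2-(y/1000)**2))]
        p=proj(f,X).astype(np.float32); a=a+cv2.remap(I,p[:,:1],p[:,1:],cv2.INTER_LINEAR).ravel()
    a/=5; m=(xs>78)&(xs<104); g=np.gradient(cv2.GaussianBlur(a[:,None],(1,13),0).ravel())
    i=np.argmax(np.where(m,g,-9)); print(k,"tip edge x",xs[i],g[i].round(2))
    o=f["img"][175:225,390:430,::-1]
cv2.imwrite("pics/cmp.png",np.clip(1.6*np.hstack([cv2.resize(F[k]["img"][178:222,394:430,::-1],None,fx=7,fy=9,interpolation=cv2.INTER_CUBIC) for k in (10,11,13)]).astype(float),0,255).astype(np.uint8))
E
```

```text
9 tip edge x 82.75 1.31
10 tip edge x 95.5 1.38
11 tip edge x 99.0 1.25
12 tip edge x 97.5 1.56
13 tip edge x 97.5 1.58
```

View pics/cmp.png

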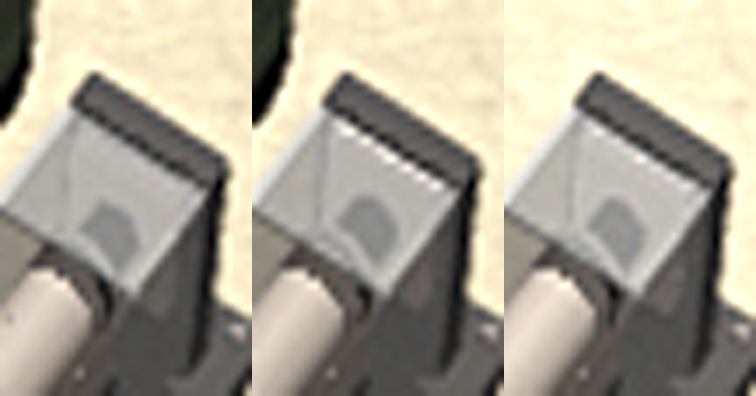

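The bright tile edge at the back of the hood, absent before contact, shows both in the pressed frame and now. So the tile is still pushed back. The nose tip sits at about x = 97.5 mm and is not moving.

```bash
python3 - <<'E'
from workcell import job_done
print(job_done())
E
```

```text
the job is handed in; nothing more can be done
None
```

The wand is lying in the V-groove with its nose against the tile, and the job is handed in; no verdict was reported. I lifted it from its rest, laid it in the groove in front of the hood and let go. I then slid it under the hood by pushing on its tail with closed fingers, pressed it home, and drew back.

- **Push:** the wrist read 7–8 N for over a second, so about 6.5–7.5 N reached the tile after friction. The highest reading I saw was 8.2 N, but I only read the force at the end of each move.
- **Final position:** two side pictures after release both put the nose tip at about x = 97.5 mm. The tile face starts at 95 mm and stops at 98 mm, and the camera is good to about 2 mm. The tile's edge still looked pushed back, so I judge the nose is still touching; contact force could not be measured after release.
- **What disagreed:** the force rose more gently than a rigid stop would give, about 2–3 N per mm. The wand also came back about 1.5 mm when I released the push. My side and top camera views differed by up to 5 mm, so I relied on the wrist camera for the cradle.
- **Other objects:** I never moved near the spray bottle, tape roll or weight, but I did not re-measure them at the end. Robot time was about 38 s of the 72 s allowed.

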